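# Shuttle the jar under the lid press and seat its lid

## Task

Bring the jar under the ram of the bench lid press: press the shuttle's square thumb pad down to free the lock, keep it down while you push the shuttle all the way to its end stop, and let the pad spring up so that the shuttle locks there. Then push the round palm knob on top of the press down until the jar's lid is seated fully home, and let the knob rise again. Press and push with the fingertips only; do not touch, lift or tip the jar, and leave the other things where they stand.

Things in the scene. Friction and masses are not known exactly. Their poses are not given: they have to be found in the camera images.
- press: bench lid press, fixed: grey bed plate 200 x 365 mm, top 16 mm up, a steel rail along its y, a C-shaped grey frame at its -y end. Origin on the worktop under the rail's centre line; z up, x from the rail to the frame's column. The shuttle slides along the press's -y. Ram axis at (0, -90) mm. A toothed steel lock rack stands in front of the rail (x -47 to -37 mm, up to 37 mm high)
- head (a point): middle of the front of the frame's head, on the press: the head is a grey block 56 mm wide (press y, 28 mm either side of this point) that reaches from here 146 mm back along the press's +x, 118 to 169 mm above the worktop (the point is 146 mm up); the column, 64 mm wide, stands at its back end. Keep the gripper's body clear of it
- pad_top (a point): middle of the top of the thumb pad: black ribbed square pad, 44 mm (press x) by 40 mm (press y), on the shuttle's trailing end, 135 mm behind the nest; 58 mm above the worktop when up; moves with pad and shuttle
- thumb_wall (a point): middle of the top edge of the upright aluminium thumb wall on the shuttle, on the ram's side of the pad (50 mm wide, 6 mm thick, top 81 mm above the worktop). Its face towards the pad is 22 mm from the pad's middle: a fingertip that holds the pad down can push the shuttle by it
- thumb_pad (a joint): pad travel, m: 0 = up (lock hook in the rack), 0.008 = fully down; it springs back, 3.5 N at the start of the travel and 7.5 N when fully down. The shuttle is free only while the pad is more than 0.006 down; the rack has a notch every 12 mm, so a pad let go on the way locks the shuttle there or stays half down on a tooth
- shuttle (a joint): shuttle travel along the press's -y, m: 0 = start, jar outside the press; 0.120 = at the end stop, jar under the ram. It slides with about 2 N of friction and stays where it is left. At the end stop the pad springs up and locks it if it is within about 2 mm of the stop
- nest (a point): middle of the nest floor on the shuttle: a black ring, inner diameter 54 mm, 12 mm high, in which the jar stands; floor 39 mm above the worktop; the point moves with the shuttle
- jar: brown glass jar, 50 mm in diameter, standing loose in the nest with its lid on top; origin at the middle of its underside, z up its axis; about 0.1 kg. Top of the lid 50 mm above the origin as found, 45 mm when seated
- lid (a joint): how far the white snap lid (53 mm in diameter, ribbed rim) is pressed onto the jar, m: 0 = as found, standing 5 mm proud; 0.005 = fully home. It takes about 7 N, and stays where it is pressed
- knob_top (a point): middle of the top of the black round palm knob on the ram, 55 mm in diameter, 222 mm above the worktop when up; it is the highest point of the press; moves with the ram
- ram (a joint): how far the ram is pushed down, m: 0 = up, 0.026 = end of its travel. Its spring brings it back; about 4 N at the start and 8 N at the bottom. The foot, 44 mm in diameter, meets the lid at about 0.014 and has it home at about 0.019, where it stops; with the lid's resistance that takes about 14 N in all
- spare_lid: white screw lid lying on the worktop, 62 mm in diameter, 16 mm high; origin under its middle; bystander
- next_jar: small white ointment jar with a grey lid, 51 mm in diameter, 40 mm high, on the worktop; origin under its middle; bystander
- marker: felt marker lying on the worktop, 140 mm long, 13 mm thick; origin under its middle; bystander
- vial_rack: empty pale six-hole vial block, 72 x 104 x 32 mm; origin under its middle; bystander
- black_tape: roll of black tape lying flat, 60 mm in diameter, 18 mm high; origin under its middle; bystander
- tape_roll: roll of brown packing tape lying flat, 105 mm in diameter, 48 mm high; origin under its middle; bystander
- beaker: empty glass beaker, 66 mm in diameter, 70 mm high; origin under its middle; bystander
Things that resemble listed ones, but are neither listed nor needed, are in the scene too. Leave any purple or red look-alike of the jar alone.

How it is judged:
By the outcome, as a careful person would: the job done as asked, in the order asked, and still so for the second after the job is handed in, with the robot touching nothing.
It also fails if it takes over 51 s, if anything falls off the work surface, if the arm or the gripper's body presses on something with over 40 N, if the wrist force passes 120 N, or if a joint passes its speed limit or range.

## Robot

A 6-joint arm with a two-finger parallel gripper is mounted at the origin on the work surface; the furniture and walls round the work are solid. World frame = base frame: x ahead of the robot, y to its left, z up, the work surface at z = 0. Lengths are in m, angles in rad, forces in N, time in s.
With the tool pointing down it reaches from about 0.375 to 0.9 m from the base axis. Payload 3.1 kg.
Tool frame: the origin (TCP) lies midway between the tips of the shut fingers; the grasp point (between the pads) lies 19 mm behind it; x points along the fingers, z is the direction in which the jaws open and shut, and the axes are right-handed (so a half turn about x gives the same grasp; the last joint's range is limited). The gripper opens to 87 mm and grips with 3 to 60 N. Pads are 19 mm wide; open, the fingers measure 117 mm over their backs; the gripper's body (75 mm by 190 mm) begins 51 mm behind the grasp point.
Start: joints at [1.169, 0.527, 1.433, -0, 1.181, -0.178], TCP at [0.139, 0.609, 0.223] pointing down, gripper open.
Joint ranges: [-3.08, 3.08], [-0.75, 2.2], [0.22, 2.44], [-1.43, 4.57], [0, 2.65], [-2.85, 2.85]. Speed limits (rad/s): [2.79, 2.79, 3.14, 3.14, 3.14, 3.14].

## Interface

Orientations are given as a unit quaternion [x, y, z, w].
In Python, from rig import robot, optics, workorder gives the robot as it stands.
- The arm moves only by the tool arm_command, never from a script. Its argument "plan" is a list of rows, each a list of 7 numbers: the shift along the tool's x, y, z in cm, then the turn, a rotation vector about the tool's x, y, z in rad, then the finger opening in cm, from 0 to 8.7. In form: [[x, y, z, ax, ay, az, gripper], ...]. A call has 1 to 12 rows; each row shifts and turns the pose as measured when the row begins, along the tool's axes as they then stand; what a row does not reach is not made up. A row lasts 1/8 s, in which the tool goes at most 62.5 mm and 10.7 degrees, less where a joint would pass 70% of its speed; a pose out of reach is approached as far as the arm can. A call with a gripper value outside its range is refused whole. The fingers move at their own pace and stop on an object; "grip_force" is the grip in N (left out, the last holds). Time passes only in rows, so rows that do not move let the fingers close. It gives the time, the measured TCP pose, the force and the opening at its end, in the units of the state.
- robot.get_obs(): the state, without advancing time (a new reading comes with each control period).
- optics.camera(name): name is "side" or "top"; returns (picture, depth): 384x512x3 uint8, blue, green, red; 384x512 float32, m along the optical axis (not along the pixel's ray), 0 where there is no reading.
- optics.camera_info(name): a dict with "mtx" (3x3 intrinsics, pixels), "position" and "rotation" of the camera in the world. Camera axes: x right, y down, z forward; pixel columns grow to the right and rows downward; lengths in m; the calibration is good to about 2 mm. A picture is of the moment at which its call begins. camera_info takes no time and is no camera call.
- workorder.hand_in(): hands the job in, once; it reports no verdict.
The state is a dict: "time": time; "q": joint angles; "joint_velocities": joint speeds; "joint_torque": joint torques, N m; "position": TCP position; "tool_rot": TCP orientation; "ft_force": force on the tool from outside, world axes, zero at the start; "moment": the same for the moment, N m; "grip_width": finger opening in m.
Only numpy, scipy, OpenCV 4.12 (cv2) and the standard library are available. Lean on these libraries where they do the work, as an engineer would, in place of code of your own. Each camera call takes 0.05 s, during which the arm holds its last target. There are 200 camera calls.

## Working session

There is one attempt and no reset: what is moved stays moved. The work goes in short steps, Python scripts to look and compute and a tool call to move; the robot and the scene stay as the last step left them, time stands still between calls to the robot, and variables do not carry over. Pictures are saved under pics/ and viewed, about 8 in all and at most 12, crops included, and the job is handed in when it is done.

Besides the shell and the picture viewer there is one more tool, called in YAML: its name, and indented under it one key for each argument. arm_command: Moves the arm, as the interface text tells. Its arguments: {"type":"object","properties":{"plan":{"type":"array"},"grip_force":{"type":"number"}},"required":["plan"]}

```bash
mkdir -p pics; cat > h.py <<'E'
import numpy as np, cv2
from rig import robot, optics, workorder
def shot(n,f):
    p,d=optics.camera(n); cv2.imwrite('pics/'+f+'.png',p); np.save(f'pics/{f}.npy',d); return p,d
def world(n,d):
    i=optics.camera_info(n); K=np.array(i['mtx']); R=np.array(i['rotation'])
    v,u=np.mgrid[:d.shape[0],:d.shape[1]]
    c=np.stack([(u-K[0,2])/K[0,0]*d,(v-K[1,2])/K[1,1]*d,d],-1)
    if R.shape!=(3,3):
        from scipy.spatial.transform import Rotation as Q; R=Q.from_quat(R).as_matrix()
    return c@R.T+np.array(i['position'])
E
python3 - <<'E'
from h import *
a,_=shot('top','t0'); b,_=shot('side','s0')
for n in('top','side'): print(optics.camera_info(n))
print(robot.get_obs())
E
```

```text
{'mtx': array([[482.58413857,   0.        , 250.85479624],
       [  0.        , 482.58413857, 194.52854545],
       [  0.        ,   0.        ,   1.        ]]), 'position': array([0.34587871, 0.05003287, 1.58878731]), 'rotation': array([-0.70286166,  0.70698315, -0.05264617,  0.05821247])}
{'mtx': array([[378.66314715,   0.        , 258.66852243],
       [  0.        , 378.66314715, 189.23938705],
       [  0.        ,   0.        ,   1.        ]]), 'position': array([1.37213264, 0.52421501, 1.35244354]), 'rotation': array([ 0.46283166,  0.82207368, -0.28632009, -0.16733955])}
{'time': 0.1, 'q': array([ 1.16851857e+00,  5.28359709e-01,  1.43377017e+00, -1.05815045e-05,
        1.18144850e+00, -1.78472527e-01]), 'joint_velocities': array([ 2.14966883e-04, -3.06180671e-03, -2.22828537e-03, -8.95218961e-05,
        9.24434189e-04, -2.76861818e-04]), 'joint_torque': array([-4.65043922e-04, -4.40986526e+01, -1.77150464e+01,  6.34798058e-02,
        5.34323242e-02, -5.39461860e-05]), 'position': array([0.13840374, 0.60879412, 0.22167908]), 'tool_rot': array([-0.44137556,  0.5533223 ,  0.44070244,  0.55209003]), 'ft_force': array([-0.53200774,  0.78239429, -0.55344313]), 'moment': array([-0.00617899,  0.00537468,  0.04212366]), 'grip_width': 0.08713402568384385}
```

View pics/t0.png

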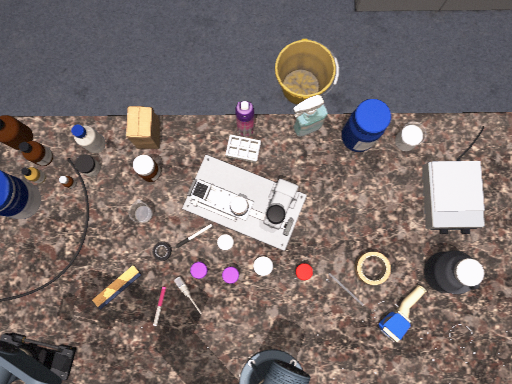

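View pics/s0.png

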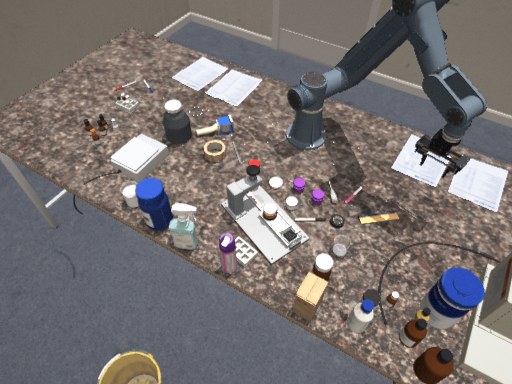

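Top view: press at about (245,200), pad (202,190), jar lid (239,205), knob (276,213). The side view shows the same press at (265,215), with the head at the robot's right. I'll measure it and look at an enlarged crop.

```bash
python3 - <<'E'
from h import *
p=cv2.imread('pics/t0.png');d=np.load('pics/t0.npy');W=world('top',d)
for u,v in [(202,190),(202,187),(210,193),(239,204),(276,213),(284,190),(225,242),(350,300)]: print(u,v,W[v,u].round(4))
reg=np.zeros(d.shape,bool);reg[150:255,175:310]=1
x,y,z=W[...,0],W[...,1],W[...,2]
print('table z',np.median(z[280:300,200:330]))
def cen(n,lo,hi,r=reg):
    m=(r&(z>lo)&(z<hi)).astype(np.uint8)
    k,l,s,c=cv2.connectedComponentsWithStats(m)
    for i in range(1,k):
        if s[i,4]>25: q=W[l==i]; print(n,s[i],c[i].round(1),q.mean(0).round(4),'minrect',cv2.minAreaRect((q[:,:2]*1000).astype(np.float32)))
cen('knob',.21,.235);cen('head',.155,.18);cen('lid',.082,.096);cen('pad',.05,.064);cen('wall',.07,.081);cen('bed',.010,.022)
cv2.imwrite('pics/c0.png',cv2.resize(p[145:255,172:312],None,fx=5.5,fy=5.4,interpolation=cv2.INTER_CUBIC))
E
```

```text
202 190 [0.603  0.2181 0.0637]
202 187 [0.6143 0.2192 0.0546]
210 193 [0.5964 0.1942 0.0432]
239 204 [0.5529 0.0985 0.0925]
276 213 [ 0.508  -0.0109  0.2259]
284 190 [ 0.5841 -0.0384  0.166 ]
225 242 [0.4379 0.1454 0.0362]
350 300 [ 0.2516 -0.2559 -0.0037]
table z 0.00030860781793617953
knob [266 205  19  19 291] [275.1 214. ] [ 0.5058 -0.0086  0.22  ] minrect ((506.20843505859375, -8.541053771972656), (52.47510528564453, 51.76213455200195), 0.3850138485431671)
head [268 179  30  36 546] [283.5 193.8] [ 0.573  -0.0369  0.1644] minrect ((568.07470703125, -34.68928527832031), (63.51704788208008, 96.6753158569336), 67.45696258544922)
head [263 215  20  14  86] [271.7 223.4] [ 0.4848 -0.0008  0.1614] minrect ((487.64776611328125, -1.2093658447265625), (54.76344299316406, 26.017288208007812), 66.90290069580078)
lid [230 196  17  17 217] [238.  204.3] [0.5526 0.1017 0.0885] minrect ((552.7156982421875, 101.7166748046875), (51.07755661010742, 50.3423957824707), 54.88833236694336)
pad [192 181  16  18 164] [199.3 189.9] [0.6045 0.2275 0.0574] minrect ((604.6028442382812, 228.01068115234375), (40.68584442138672, 50.896175384521484), 67.6492691040039)
bed [ 194  155   82   59 1901] [236.1 181.5] [0.639  0.1106 0.0157] minrect ((632.5033569335938, 115.4976806640625), (262.7501525878906, 112.48554992675781), 67.28016662597656)
bed [ 182  192  124   59 1653] [251.3 222.9] [0.5012 0.0609 0.0159] minrect ((570.0137329101562, 86.65412139892578), (366.0347595214844, 198.82315063476562), 68.20999908447266)
bed [175 237  15  11  38] [182.3 242.2] [0.4395 0.286  0.0135] minrect ((439.1946716308594, 285.47161865234375), (12.173038482666016, 53.87922286987305), 29.732877731323242)
```

View pics/c0.png

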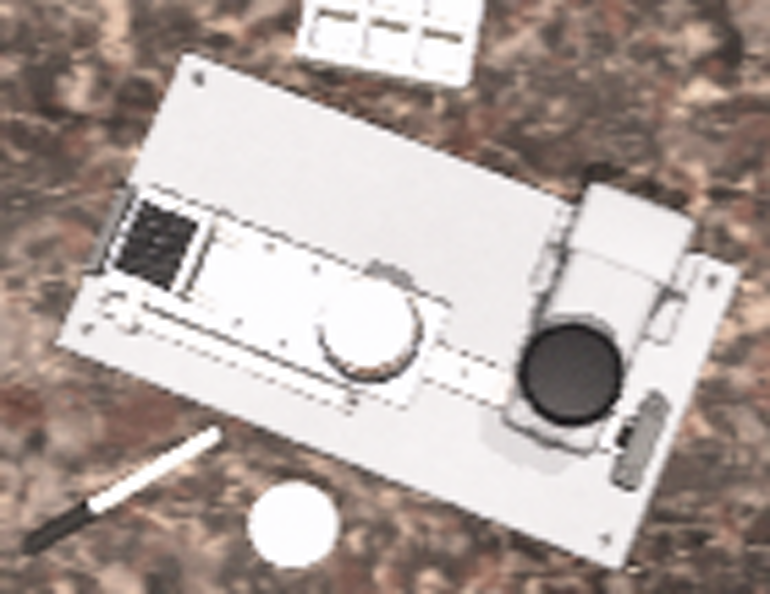

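The crop shows the pad at the left end (155,245), the thin wall beside it (195,255), the jar with its white lid (370,330) and the knob (572,375). The marker and vial rack are clear of the path. The press y axis comes out at about 67.7°, and the heights (pad 57 mm, lid 89 mm, knob 220 mm) and spacings (135 and 120 mm) match the description. Next I work out the moves.

```bash
cat >> h.py <<'E'
from scipy.spatial.transform import Rotation as Q
th=np.radians(67.7); UY=np.array([np.cos(th),np.sin(th),0]); UX=np.array([UY[1],-UY[0],0])
PAD=np.array([.604,.227,.058]); KNOB=np.array([.506,-.0085,.222])
def goal(s=1):
    x=np.array([0,0,-1.]); z=s*UX; return Q.from_matrix(np.stack([x,np.cross(z,x),z],1))
def delta(target,s=1):
    o=robot.get_obs(); R=Q.from_quat(o['tool_rot'])
    print('t',o['time'],'pos',o['position'].round(4),'F',o['ft_force'].round(1),'q6',o['q'].round(2)[[0,5]])
    print('shift cm (now axes)',(R.inv().apply(np.array(target)-o['position'])*100).round(2),'rot',(R.inv()*goal(s)).as_rotvec().round(3),
     'shift cm goal axes',(goal(s).inv().apply(np.array(target)-o['position'])*100).round(2))
    r=o['position']-PAD; print('rel pad mm: press x',(r@UX*1000).round(1),'y',(r@UY*1000).round(1),'z',(r[2]*1000).round(1))
E
python3 - <<'E'
from h import *
for s in(1,-1): delta(PAD-0.008*UY+np.array([0,0,.06]),s)
E
```

```text
t 0.1 pos [0.1384 0.6088 0.2217] F [-0.5  0.8 -0.6] q6 [ 1.17 -0.18]
shift cm (now axes) [ 10.4  -53.74 -27.66] rot [ 1.736e+00 -2.000e-03  1.000e-03] shift cm goal axes [ 10.37 -18.46  57.56]
rel pad mm: press x -575.6 y 176.6 z 163.7
t 0.1 pos [0.1384 0.6088 0.2217] F [-0.5  0.8 -0.6] q6 [ 1.17 -0.18]
shift cm (now axes) [ 10.4  -53.74 -27.66] rot [-1.405e+00 -1.000e-03 -2.000e-03] shift cm goal axes [ 10.37  18.46 -57.56]
rel pad mm: press x -575.6 y 176.6 z 163.7
```

arm_command:
  plan:
    - [0, -4.9, -2.5, 0, 0, 0, 0]
    - [0, -4.9, -2.5, 0, 0, 0, 0]
    - [0, -4.9, -2.5, 0, 0, 0, 0]
    - [0, -4.9, -2.5, 0, 0, 0, 0]
    - [0, -4.9, -2.5, 0, 0, 0, 0]
    - [0, -4.9, -2.5, 0, 0, 0, 0]
    - [0, -4.9, -2.5, 0, 0, 0, 0]
    - [0, -4.9, -2.5, 0, 0, 0, 0]
    - [0, -4.9, -2.5, 0, 0, 0, 0]
    - [0, -4.9, -2.5, 0, 0, 0, 0]
    - [0, -4.7, -2.6, 0, 0, 0, 0]
    - [0, 0, 0, 0.17, 0, 0, 0]
  grip_force: 20

```text
time: 1.6
position: [0.6144, 0.2087, 0.2159]
tool_rot: [-0.392, 0.591, 0.392, 0.586]
ft_force: [-0.5, 0.7, 1.3]
grip_width: 0.0008
```

arm_command:
  plan:
    - [0, 0, 0, 0.17, 0, 0, 0]
    - [0, 0, 0, 0.17, 0, 0, 0]
    - [0, 0, 0, 0.17, 0, 0, 0]
    - [0, 0, 0, 0.17, 0, 0, 0]
    - [0, 0, 0, 0.17, 0, 0, 0]
    - [0, 0, 0, 0.17, 0, 0, 0]
    - [0, 0, 0, 0.17, 0, 0, 0]
    - [0, 0, 0, 0.17, 0, 0, 0]
    - [0, 0, 0, 0.17, 0, 0, 0]

```text
time: 2.72
position: [0.6114, 0.2061, 0.2093]
tool_rot: [0.141, 0.698, -0.147, 0.686]
ft_force: [0.4, -0.5, 0.7]
grip_width: 0.0004
```

```bash
python3 - <<'E'
from h import *
delta(PAD-0.008*UY+np.array([0,0,.05]))
E
```

```text
t 2.725 pos [0.6114 0.2061 0.2093] F [ 0.4 -0.5  0.7] q6 [0.15 0.56]
shift cm (now axes) [10.14  0.95 -1.35] rot [-0.021 -0.015  0.012] shift cm goal axes [10.13  0.86 -1.48]
rel pad mm: press x 14.8 y -16.6 z 151.3
```

arm_command:
  plan:
    - [0, 0.95, -1.35, -0.02, -0.015, 0.012, 0]
    - [4, 0, 0, 0, 0, 0, 0]
    - [4, 0, 0, 0, 0, 0, 0]
    - [0, 0, 0, 0, 0, 0, 0]

```text
time: 3.22
position: [0.5999, 0.2237, 0.1278]
tool_rot: [0.132, 0.695, -0.131, 0.695]
ft_force: [0.3, -0.3, -0.8]
grip_width: 0.0007
```

```bash
python3 - <<'E'
from h import *
delta(PAD-0.008*UY+np.array([0,0,.005]))
p,d=shot('side','s1');q,e=shot('top','t1')
a=cv2.resize(p[150:280,200:340],None,fx=4,fy=4,interpolation=3);b=cv2.resize(q[145:255,172:262],None,fx=2.8,fy=2.8,interpolation=3)
c=np.zeros((520,560+b.shape[1]-20,3),np.uint8);c=np.zeros((520,800,3),np.uint8);c[:,:560]=a[:,:560];c[:308,560:800]=b[:308,:240];cv2.imwrite('pics/c1.png',c)
E
```

```text
t 3.225 pos [0.5999 0.2237 0.1278] F [ 0.3 -0.3 -0.8] q6 [0.18 0.56]
shift cm (now axes) [ 6.48 -0.35  0.25] rot [ 0.014  0.    -0.002] shift cm goal axes [ 6.48 -0.34  0.25]
rel pad mm: press x -2.5 y -4.6 z 69.8
```

View pics/c1.png

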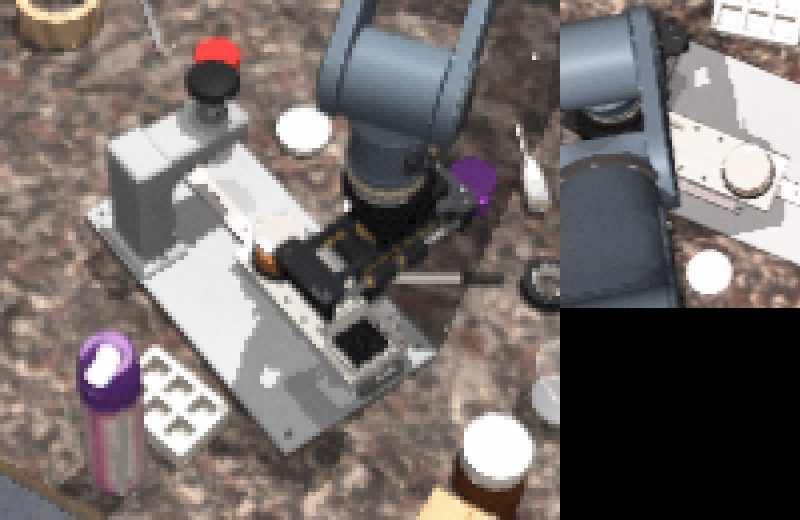

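The side view shows the shut gripper directly over the black pad (360,340), clear of the jar and head. I descend to just above the pad, then press in small steps.

arm_command:
  plan:
    - [3, -0.3, 0.25, 0.014, 0, 0, 0]
    - [2, 0, 0, 0, 0, 0, 0]
    - [0.6, 0, 0, 0, 0, 0, 0]
    - [0, 0, 0, 0, 0, 0, 0]

```text
time: 3.82
position: [0.6113, 0.2228, 0.0834]
tool_rot: [0.14, 0.685, -0.132, 0.702]
ft_force: [-0.3, -0.3, 0.4]
grip_width: 0.0007
```

```bash
python3 - <<'E'
from h import *
delta(PAD-0.008*UY+np.array([0,0,-.008]))
p,d=shot('side','s2');q,e=shot('top','t2')
cv2.imwrite('pics/c2.png',cv2.resize(p[195:265,255:320],None,fx=8,fy=8,interpolation=3))
E
```

```text
t 3.825 pos [0.6113 0.2228 0.0834] F [-0.3 -0.3  0.4] q6 [0.18 0.56]
shift cm (now axes) [ 3.31 -0.74 -0.91] rot [ 0.003  0.022 -0.016] shift cm goal axes [ 3.34 -0.69 -0.84]
rel pad mm: press x 8.4 y -1.1 z 25.4
```

View pics/c2.png

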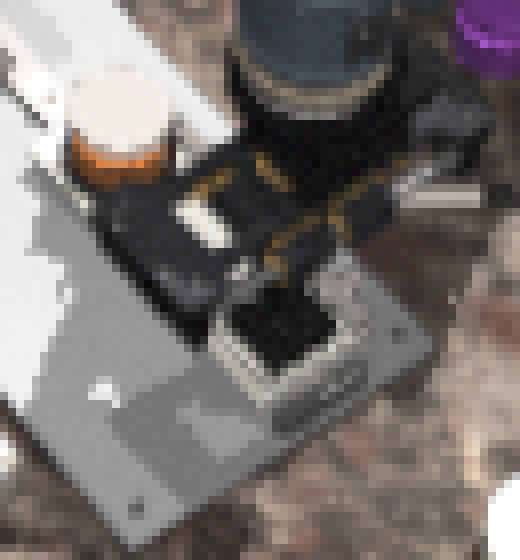

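The tip is over the pad but drifted 8 mm in press x during the fast rows, with no contact force. I correct that with slower steps.

arm_command:
  plan:
    - [0, -0.4, -0.5, 0, 0.011, -0.008, 0]
    - [0, -0.2, -0.3, 0, 0.01, -0.006, 0]
    - [0, 0, 0, 0, 0, 0, 0]
    - [0.8, 0, 0, 0, 0, 0, 0]
    - [0.5, 0, 0, 0, 0, 0, 0]
    - [0, 0, 0, 0, 0, 0, 0]

```text
time: 4.68
position: [0.602, 0.2203, 0.0713]
tool_rot: [0.136, 0.693, -0.135, 0.695]
ft_force: [0.2, 0.2, -1.0]
grip_width: 0.0005
```

```bash
python3 - <<'E'
from h import *
delta(PAD-0.008*UY+np.array([0,0,-.008]))
E
```

```text
t 4.675 pos [0.602  0.2203 0.0713] F [ 0.2  0.2 -1. ] q6 [0.18 0.56]
shift cm (now axes) [ 2.13 -0.11 -0.08] rot [ 0.003  0.002 -0.002] shift cm goal axes [ 2.13 -0.1  -0.07]
rel pad mm: press x 0.7 y -7.0 z 13.3
```

arm_command:
  plan:
    - [0.6, 0, 0, 0, 0, 0, 0]
    - [0.5, 0, 0, 0, 0, 0, 0]
    - [0.3, 0, 0, 0, 0, 0, 0]
    - [0.3, 0, 0, 0, 0, 0, 0]

```text
time: 5.18
position: [0.6023, 0.2203, 0.0539]
tool_rot: [0.136, 0.693, -0.135, 0.695]
ft_force: [-1.6, -0.1, 5.2]
grip_width: 0.0001
```

```bash
python3 - <<'E'
from h import *
delta(PAD-0.008*UY+np.array([0,0,-.008]))
E
```

```text
t 5.175 pos [0.6023 0.2203 0.0539] F [-1.6 -0.1  5.2] q6 [0.18 0.56]
shift cm (now axes) [ 0.39 -0.12 -0.1 ] rot [ 0.004  0.002 -0.003] shift cm goal axes [ 0.39 -0.12 -0.1 ]
rel pad mm: press x 1.0 y -6.8 z -4.1
```

Contact: 5.2 N at 4 mm down, which matches the spring. I press to the bottom.

arm_command:
  plan:
    - [0.3, 0, 0, 0, 0, 0, 0]
    - [0.3, 0, 0, 0, 0, 0, 0]
    - [0.3, 0, 0, 0, 0, 0, 0]

```text
time: 5.55
position: [0.6025, 0.2205, 0.0497]
tool_rot: [0.136, 0.693, -0.135, 0.695]
ft_force: [-6.1, -1.3, 22.8]
grip_width: 0.0006
```

arm_command:
  plan:
    - [0.3, -0.3, 0, 0, 0, 0, 0]
    - [0.3, -0.3, 0, 0, 0, 0, 0]

```text
time: 5.8
position: [0.6017, 0.2185, 0.05]
tool_rot: [0.139, 0.691, -0.133, 0.697]
ft_force: [-4.0, 3.6, 14.5]
grip_width: 0.0006
```

```bash
python3 - <<'E'
from h import *
delta(PAD-0.133*UY+np.array([0,0,-.009]))
E
```

```text
t 5.8 pos [0.6017 0.2185 0.05  ] F [-4.   3.6 14.5] q6 [0.17 0.55]
shift cm (now axes) [ -0.03 -12.43  -0.14] rot [ 0.002  0.006 -0.011] shift cm goal axes [  0.1  -12.43  -0.11]
rel pad mm: press x 1.1 y -8.7 z -8.0
```

Pad fully down (z 50.0 mm). I push towards the ram, keeping a downward bias in every row.

arm_command:
  plan:
    - [0.3, -0.5, 0, 0, 0.004, -0.006, 0]
    - [0.3, -0.7, 0, 0, 0, 0, 0]
    - [0.3, -0.8, 0, 0, 0, 0, 0]
    - [0.3, -0.8, 0, 0, 0, 0, 0]

```text
time: 6.3
position: [0.5943, 0.2008, 0.05]
tool_rot: [0.144, 0.689, -0.13, 0.698]
ft_force: [-3.3, 4.8, 16.5]
grip_width: 0.0005
```

```bash
python3 - <<'E'
from h import *
delta(PAD-0.133*UY+np.array([0,0,-.009]))
E
```

```text
t 6.3 pos [0.5943 0.2008 0.05  ] F [-3.3  4.8 16.5] q6 [0.14 0.52]
shift cm (now axes) [ -0.13 -10.51  -0.1 ] rot [-0.     0.008 -0.022] shift cm goal axes [  0.1  -10.51  -0.1 ]
rel pad mm: press x 1.0 y -27.9 z -8.0
```

arm_command:
  plan:
    - [0.3, -0.9, 0, 0, 0.003, -0.008, 0]
    - [0.3, -0.9, 0, 0, 0.003, -0.008, 0]
    - [0.3, -0.9, 0, 0, 0.003, -0.008, 0]
    - [0.3, -0.9, 0, 0, 0.003, -0.008, 0]
    - [0.3, -0.9, 0, 0, 0.003, -0.008, 0]
    - [0.3, -0.9, 0, 0, 0.003, -0.008, 0]

```text
time: 7.05
position: [0.5779, 0.1616, 0.0499]
tool_rot: [0.137, 0.694, -0.14, 0.693]
ft_force: [-4.4, 3.5, 17.7]
grip_width: 0.0003
```

```bash
python3 - <<'E'
from h import *
delta(PAD-0.133*UY+np.array([0,0,-.009]))
p,d=shot('side','s3');q,e=shot('top','t3');np.save('pics/t3.npy',e)
a=cv2.resize(p[150:280,200:340],None,fx=4,fy=4,interpolation=3)
cv2.imwrite('pics/c3.png',a)
E
```

```text
t 7.05 pos [0.5779 0.1616 0.0499] F [-4.4  3.5 17.7] q6 [0.09 0.48]
shift cm (now axes) [ 0.12 -6.26 -0.05] rot [-0.004 -0.     0.004] shift cm goal axes [ 0.09 -6.26 -0.07]
rel pad mm: press x 0.7 y -70.4 z -8.1
```

View pics/c3.png

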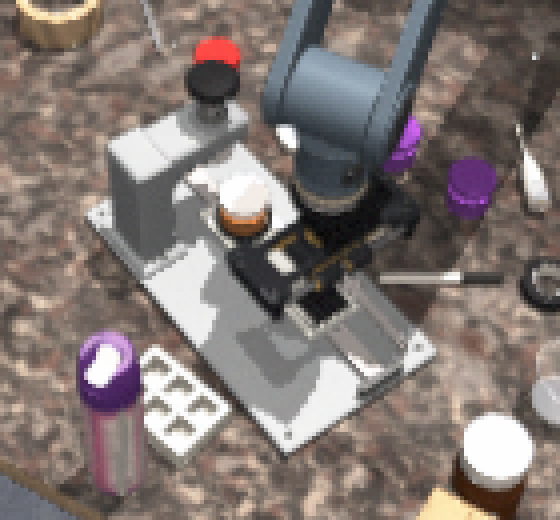

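The shuttle is moving with the gripper; the jar stands upright in the nest (243,205) and is nearing the head. I continue.

arm_command:
  plan:
    - [0.3, -0.9, 0, 0, 0.002, -0.004, 0]
    - [0.3, -0.9, 0, 0, 0.002, -0.006, 0]
    - [0.3, -0.9, 0, 0, 0.002, -0.006, 0]
    - [0.3, -0.9, 0, 0, 0.002, -0.006, 0]
    - [0.3, -0.9, 0, 0, 0.002, -0.006, 0]
    - [0.3, -0.9, 0, 0, 0.002, -0.006, 0]

```text
time: 7.9
position: [0.5604, 0.1199, 0.0499]
tool_rot: [0.132, 0.696, -0.146, 0.691]
ft_force: [-3.5, 5.0, 18.4]
grip_width: 0.0003
```

```bash
python3 - <<'E'
from h import *
delta(PAD-0.133*UY+np.array([0,0,-.009]))
E
```

```text
t 7.9 pos [0.5604 0.1199 0.0499] F [-3.5  5.  18.4] q6 [0.03 0.44]
shift cm (now axes) [ 0.12 -1.73 -0.02] rot [-0.007 -0.003  0.02 ] shift cm goal axes [ 0.09 -1.73 -0.03]
rel pad mm: press x 0.3 y -115.7 z -8.1
```

arm_command:
  plan:
    - [0.3, -0.8, 0, 0, 0, 0.006, 0]
    - [0.3, -0.7, 0, 0, 0, 0.005, 0]
    - [0.3, -0.6, 0, 0, 0, 0, 0]
    - [0.3, -0.5, 0, 0, 0, 0, 0]

```text
time: 8.4
position: [0.5564, 0.106, 0.0501]
tool_rot: [0.147, 0.689, -0.138, 0.697]
ft_force: [-0.7, 21.0, 19.2]
grip_width: 0.0002
```

```bash
python3 - <<'E'
from h import *
o=robot.get_obs(); print('along -y F',-o['ft_force']@UY)
delta(PAD-0.133*UY+np.array([0,0,-.009]))
E
```

```text
along -y F -19.15402374080523
t 8.4 pos [0.5564 0.106  0.0501] F [-0.7 21.  19.2] q6 [-0.01  0.38]
shift cm (now axes) [ 0.1  -0.3  -0.19] rot [-0.016  0.009 -0.015] shift cm goal axes [ 0.11 -0.3  -0.19]
rel pad mm: press x 1.9 y -130.0 z -7.9
```

The push force has jumped to 19 N, which suggests the end stop. One more push will confirm it doesn't move further, then I lift straight up.

arm_command:
  plan:
    - [0.3, -0.5, 0, 0, 0, 0, 0]
    - [0.3, -0.5, 0, 0, 0, 0, 0]

```text
time: 8.65
position: [0.5568, 0.1063, 0.0502]
tool_rot: [0.154, 0.684, -0.134, 0.7]
ft_force: [-1.6, 17.5, 19.2]
grip_width: 0.0004
```

arm_command:
  plan:
    - [-0.2, -0.2, 0, 0, 0, 0, 0]
    - [-0.5, -0.1, 0, 0, 0, 0, 0]
    - [-0.7, 0, 0, 0, 0, 0, 0]
    - [-0.7, 0.1, 0, 0, 0, 0, 0]

```text
time: 9.15
position: [0.5565, 0.1065, 0.0725]
tool_rot: [0.155, 0.683, -0.133, 0.701]
ft_force: [0.7, 0.5, 0.4]
grip_width: 0.0004
```

```bash
python3 - <<'E'
from h import *
delta(PAD-0.133*UY+np.array([0,0,-.009]))
E
```

```text
t 9.15 pos [0.5565 0.1065 0.0725] F [0.7 0.5 0.4] q6 [-0.02  0.36]
shift cm (now axes) [ 2.34 -0.44 -0.21] rot [-0.021  0.018 -0.036] shift cm goal axes [ 2.35 -0.35 -0.17]
rel pad mm: press x 1.7 y -129.5 z 14.5
```

arm_command:
  plan:
    - [-2, 0, 0, -0.02, 0.018, -0.036, 0]
    - [-3, 0, 0, 0, 0, 0, 0]
    - [-4, 0.5, 0, 0, 0, 0, 0]
    - [-4, 1, 0, 0, 0, 0, 0]
    - [-4, 3, -2, 0, 0, 0, 0]
    - [-3, 4, -4, 0, 0, 0, 0]
    - [0, 4, -5, 0, 0, 0, 0]
    - [0, 0, -5, 0, 0, 0, 0]
    - [0, 0, 0, 0, 0, 0, 0]

```text
time: 10.28
position: [0.4547, 0.28, 0.2804]
tool_rot: [0.137, 0.694, -0.143, 0.692]
ft_force: [0.3, 0.3, 0.1]
grip_width: 0.0004
```

```bash
python3 - <<'E'
from h import *
delta(KNOB+np.array([0,0,.05]))
p,d=shot('side','s4');q,e=shot('top','t4');W=world('top',e)
i=optics.camera_info('top')
exp=PAD-.12*UY; print('expected pad',exp)
x,y,z=W[...,0],W[...,1],W[...,2]
rel=W-PAD; a=rel@UX; b=rel@UY
for lo in range(-180,-70,4):
    m=(abs(a)<.015)&(b*1000>=lo)&(b*1000<lo+4)&(z<.2)
    print(lo,m.sum(),np.median(z[m]).round(4) if m.any() else '',end=' | ')
m=(z>.205)&(z<.24)&(np.hypot(x-KNOB[0],y-KNOB[1])<.05); print('\nknob',m.sum(),W[m].mean(0).round(4))
A=cv2.resize(p[150:280,200:340],None,fx=4,fy=4,interpolation=3);B=cv2.resize(q[145:255,172:262],None,fx=2.66,fy=2.66,interpolation=3)
c=np.zeros((520,800,3),np.uint8);c[:,:560]=A;c[:B.shape[0],560:560+B.shape[1]]=B[:,:240];cv2.imwrite('pics/c4.png',c)
E
```

```text
t 10.275 pos [0.4547 0.28   0.2804] F [0.3 0.3 0.1] q6 [0.35 0.75]
shift cm (now axes) [  1.03 -24.58  15.94] rot [-0.01  -0.     0.008] shift cm goal axes [  0.84 -24.74  15.69]
rel pad mm: press x -158.2 y -7.6 z 222.4
expected pad [0.55846526 0.11597483 0.058     ]
-180 11 0.0399 | -176 12 0.0396 | -172 9 0.0378 | -168 13 0.0393 | -164 11 0.0385 | -160 14 0.0387 | -156 10 0.0385 | -152 17 0.0391 | -148 15 0.0778 | -144 5 0.0805 | -140 14 0.0578 | -136 10 0.0572 | -132 11 0.0598 | -128 10 0.0575 | -124 13 0.0563 | -120 9 0.0582 | -116 12 0.0595 | -112 15 0.0585 | -108 9 0.0582 | -104 11 0.056 | -100 9 0.05 | -96 6 0.0295 | -92 10 0.0258 | -88 12 0.0249 | -84 12 0.0262 | -80 10 0.023 | -76 11 0.0291 | -72 10 0.0283 | 
knob 293 [ 0.5057 -0.0086  0.2198]
```

View pics/c4.png

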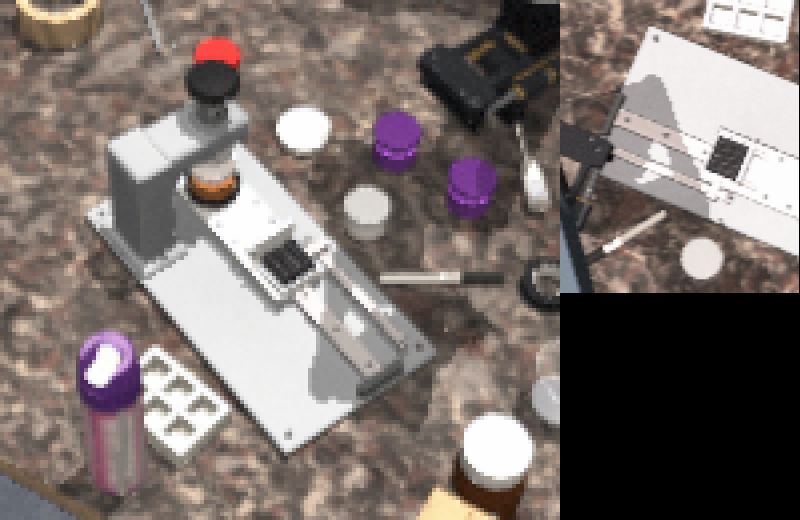

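The side crop shows the jar upright under the ram (215,180) and the pad (287,258) back up at 58 mm. The pad's centre has travelled about 121 mm, so the shuttle is at the stop and locked. Next, the knob.

arm_command:
  plan:
    - [0, -4.1, 2.7, 0, 0, 0, 0]
    - [0, -4.1, 2.7, 0, 0, 0, 0]
    - [0, -4.1, 2.7, 0, 0, 0, 0]
    - [0, -4.1, 2.7, 0, 0, 0, 0]
    - [0, -4.1, 2.7, 0, 0, 0, 0]
    - [0, -4.1, 2.5, 0, 0, 0, 0]
    - [0, 0, 0, 0, 0, 0, 0]

```text
time: 11.25
position: [0.5187, -0.0304, 0.283]
tool_rot: [0.142, 0.689, -0.15, 0.695]
ft_force: [0.1, 0.4, -0.5]
grip_width: 0.0004
```

```bash
python3 - <<'E'
from h import *
delta(KNOB+np.array([0,0,.02]))
E
```

```text
t 11.25 pos [ 0.5187 -0.0304  0.283 ] F [ 0.1  0.4 -0.5] q6 [-0.27  0.15]
shift cm (now axes) [ 4.06  1.52 -2.09] rot [-0.026  0.011  0.009] shift cm goal axes [ 4.1   1.54 -2.01]
rel pad mm: press x 18.8 y -270.5 z 225.0
```

arm_command:
  plan:
    - [0, 0.8, -1.1, -0.02, 0.01, 0.009, 0]
    - [0, 0.5, -0.7, 0, 0, 0, 0]
    - [0, 0, 0, 0, 0, 0, 0]
    - [1.5, 0, 0, 0, 0, 0, 0]
    - [1, 0, 0, 0, 0, 0, 0]
    - [1, 0, 0, 0, 0, 0, 0]
    - [0, 0, 0, 0, 0, 0, 0]

```text
time: 12.12
position: [0.5051, -0.0074, 0.2441]
tool_rot: [0.138, 0.695, -0.137, 0.692]
ft_force: [-0.0, 0.8, -0.2]
grip_width: 0.0002
```

```bash
python3 - <<'E'
from h import *
delta(KNOB)
E
```

```text
t 12.125 pos [ 0.5051 -0.0074  0.2441] F [-0.   0.8 -0.2] q6 [-0.24  0.15]
shift cm (now axes) [ 2.21 -0.07  0.13] rot [-0.002 -0.004 -0.001] shift cm goal axes [ 2.21 -0.06  0.12]
rel pad mm: press x -2.5 y -254.4 z 186.1
```

Centred to about 1 mm. I go down and press.

arm_command:
  plan:
    - [0.8, 0, 0.1, 0, 0, 0, 0]
    - [0.7, 0, 0, 0, 0, 0, 0]
    - [0.6, 0, 0, 0, 0, 0, 0]
    - [0.5, 0, 0, 0, 0, 0, 0]
    - [0.5, 0, 0, 0, 0, 0, 0]
    - [0.5, 0, 0, 0, 0, 0, 0]

```text
time: 12.88
position: [0.5069, -0.0083, 0.2083]
tool_rot: [0.138, 0.694, -0.137, 0.693]
ft_force: [-3.4, -0.1, 8.0]
grip_width: 0.0008
```

arm_command:
  plan:
    - [0.4, 0, 0, 0, 0, 0, 0]
    - [0.4, 0, 0, 0, 0, 0, 0]
    - [0.4, 0, 0, 0, 0, 0, 0]

```text
time: 13.25
position: [0.5071, -0.0083, 0.203]
tool_rot: [0.137, 0.693, -0.137, 0.694]
ft_force: [-10.5, 2.0, 36.6]
grip_width: 0.0003
```

At 19 mm travel the force rose to 37 N, so it is at the hard stop. One more press confirms it, then I release.

arm_command:
  plan:
    - [0.4, 0, 0, 0, 0, 0, 0]
    - [0.4, 0, 0, 0, 0, 0, 0]

```text
time: 13.5
position: [0.507, -0.0083, 0.2031]
tool_rot: [0.137, 0.692, -0.137, 0.696]
ft_force: [-8.5, 1.6, 28.3]
grip_width: 0.0002
```

arm_command:
  plan:
    - [-0.5, 0, 0, 0, 0, 0, 0]
    - [-0.8, 0, 0, 0, 0, 0, 0]
    - [-1, 0, 0, 0, 0, 0, 0]
    - [-2, 0, 0, 0, 0, 0, 0]
    - [-3, 0, 0, 0, 0, 0, 0]
    - [0, 4, -4, 0, 0, 0, 0]
    - [0, 5, -5, 0, 0, 0, 0]
    - [0, 5, -5, 0, 0, 0, 0]
    - [0, 5, -5, 0, 0, 0, 0]
    - [0, 5, 0, 0, 0, 0, 0]
    - [0, 0, 0, 0, 0, 0, 0]

```text
time: 14.88
position: [0.432, 0.2712, 0.2788]
tool_rot: [0.139, 0.689, -0.138, 0.698]
ft_force: [-0.2, -0.9, -0.2]
grip_width: 0.0005
```

```bash
python3 - <<'E'
from h import *
delta(KNOB)
p,d=shot('side','s5');q,e=shot('top','t5');W=world('top',e);S=world('side',d);S0=world('side',np.load('pics/s4.npy'))
z=W[...,2]
m=(z>.205)&(z<.24)&(np.hypot(W[...,0]-KNOB[0],W[...,1]-KNOB[1])<.05); print('knob',m.sum(),W[m].mean(0).round(4))
m=(z>.05)&(z<.065)&(abs((W-PAD)@UX)<.02)&(abs((W-PAD)@UY+.12)<.03); print('pad',m.sum(),np.median(W[m],0).round(4), 'shuttle',np.median((W-PAD)[m]@UY))
for n,s in(('before',S0),('after',S)):
    r=s-KNOB; m=(np.hypot(r[...,0],r[...,1])<.028)&(s[...,2]>.06)&(s[...,2]<.105); print(n,m.sum(),np.percentile(s[m][:,2],[5,50,90,97,100]).round(4))
A=np.hstack([cv2.resize(i[165:215,235:275],None,fx=10,fy=10,interpolation=3) for i in (cv2.imread('pics/s4.png'),p)]);cv2.imwrite('pics/c5.png',A)
E
```

```text
t 14.875 pos [0.432  0.2712 0.2788] F [-0.2 -0.9 -0.2] q6 [0.34 0.74]
shift cm (now axes) [  5.83 -22.99  17.51] rot [-0.005  0.012 -0.003] shift cm goal axes [  5.68 -23.07  17.46]
rel pad mm: press x -175.9 y -24.4 z 220.8
knob 293 [ 0.5058 -0.0083  0.2204]
pad 161 [0.5579 0.1155 0.0581] shuttle -0.12124727632700955
before 49 [0.0632 0.0856 0.0962 0.1032 0.1047]
after 50 [0.0637 0.0823 0.0867 0.1042 0.105 ]
```

View pics/c5.png

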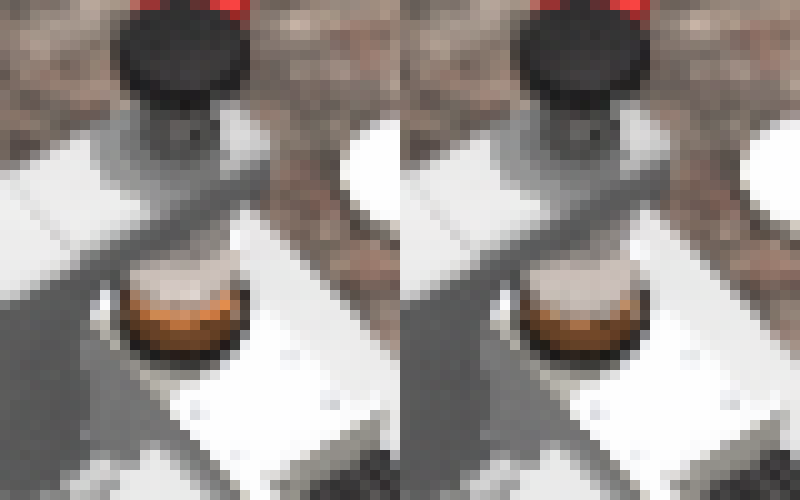

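The before/after crops show the white lid lower on the jar, with less brown glass visible. The knob is back up, the pad is up, and the shuttle is still at 121 mm. I hand in.

```bash
python3 -c "
from h import *
print(workorder.hand_in())"
```

```text
the job is handed in; nothing more can be done
None
```

The jar is under the ram with its lid pressed home, and I handed the job in at about 15 s of the 51 s allowed.

- **Shuttle:** I held the pad fully down (8 mm) and pushed the shuttle by the thumb wall until it stopped moving, with about 19 N of push. I then lifted straight off. The camera put its travel at about 121 mm (±2 mm), with the pad back up at 58 mm, so it is locked.
- **Lid:** I pushed the knob down 19 mm to a hard stop; a second push gave no further movement. The force peaked at 37 N, more than the 14 N stated for seating. Before/after crops show the lid lower on the jar, and the depth readings agree roughly: the upper readings at the lid fell from about 96 to 87 mm, though they are noisy there.
- **Final state:** the knob is back at its full height, the jar looks upright and the gripper is clear of everything. In the side view before the knob press, the other things nearby stood where they had been; I did not check each one again afterwards.

One move went off course. On the first descent the tool drifted about 8 mm sideways above the pad, without touching anything. I corrected it before pressing.

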